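Push the bit block up into its dock

TASK

Set the black block of file bits down on the table at the foot of the metal dock's ramp, square to it, then push it up the ramp and over the raised lip, sliding it on the dock rather than carrying it, so that it drops level into the bay. Then push it on along the bay until it has pressed the end stop's steel plunger fully in: the stop may be clamped anywhere along the bay, so feel for it and press gently. Leave the block level in the bay, let go, and do not disturb the other things on the table.

Things in the scene. Friction and masses are not known exactly. Their poses are not given: they have to be found in the camera images.
- bit_block: the loose black block that holds ten small file bits: 26 mm (its x) by 62 mm (its y), 20 mm high; the bits stand on it up to 43 mm above its underside, well inside its edges. Origin: centre of its underside, z up. 50 to 100 g. It may be grasped across the 26 mm; turned half round it is the same for this task.
- block_center (a point): the centre of the same block (without its bits), 10 mm above its underside; axes as the block's
- dock: the dock, a metal channel fixed to the table. Origin: middle of the ramp's foot, on the table top; x runs up the ramp and into the bay, y left, z up. The ramp (9 degrees) climbs 12 mm from x = 0 to 76 mm. The channel is 66 mm wide between side rails 16 mm high, 6 mm thick, from x = 20 to 195 mm; flared guides 12 mm high before them widen the mouth to 84 mm at x = -13 mm.
- lip (a point): middle of the lip's top at the ramp's upper end: flat, 12 mm above the table, 5 mm long (x = 76 to 81 mm in the dock's frame). Axes as the dock's. A block pushed over it without a pause can stay tipped, its rear end hung up by friction on whatever pushes it; when the push is eased back a few mm it drops level into the bay.
- bay (a point): the bay's floor just behind the lip, 6 mm above the table; axes as the dock's. Farther in, a grey end stop with a black thumbscrew (40 mm above the table) is clamped across the bay. Its place changes and is not measured: its steel plunger, 14 mm across, on the centre line 11 mm above the floor, when out ends 40 to 80 mm from this point along x. Over 20 N on it is too hard.
- plunger (a joint): how far the plunger is pressed into the end stop, m: 0 = out (at the start), 0.006 = fully in, where it meets a hard end and the block meets the stop's face. It has no spring: the push that moves it is about 3 to 5 N, and it stays where it is left.
- tub: round white screw-lid tub, 55 mm across, 44 mm high, standing to the left of the dock; to be left alone. Origin: centre of its underside
- cup: small pink mixing cup, 33 mm across, 28 mm high, standing to the right of the dock; to be left alone. Origin: centre of its underside
- clipper: steel nail clipper lying flat, 12 x 65 x 14 mm; to be left alone. Origin: centre of its underside
- shears: scissors with black handles lying flat, 70 x 136 x 8 mm; to be left alone. Origin: centre of its underside
- pen: marker lying flat, 11 x 133 x 13 mm; to be left alone. Origin: centre of its underside
- file_board: grey emery board lying flat, 26 x 150 x 4 mm; to be left alone. Origin: centre of its underside

How it is judged:
On the way, in this order (a step that is already met when the one before it is completed fails the run):
1. the block lies on the ramp, tilted with it (x of block_center in the frame of dock between 0.02 and 0.066 m and z of block_center in the frame of dock below 0.026 m and angle between block_center's own z axis and vertical above 0.09 rad and contact force between bit_block and dock above 0.1 N), for 0.1 s.
2. the block is over the lip and down level on the bay's floor (x of block_center in the frame of dock between 0.0945 and 0.165 m and z of block_center in the frame of dock between 0.013 and 0.019 m and angle between block_center's own z axis and vertical below 0.08 rad), for 0.05 s.
3. the block, pushed against the end stop, has pressed the plunger in (all of step 2 and value of joint plunger above 0.005 m), for 0.1 s.
At the end, for the whole second after the job is handed in: the block lies level (within 4.5 degrees) and at rest on the bay's floor (within 3 mm), wholly behind the lip, and the plunger stays pressed in by more than 5 of its 6 mm (all of step 3 and linear speed of bit_block below 0.01 m/s); the robot touches nothing.
It fails at once if the block is carried more than about 10 mm above the ramp, lip or bay instead of being pushed along them (x of block_center in the frame of dock between 0.03 and 0.175 m and y of block_center in the frame of dock between -0.033 and 0.033 m and z of block_center in the frame of dock above 0.034 m).
It fails at once if the block is pressed on the dock or its stop with more than 20 N (contact force between bit_block and dock above 20 N).
It fails at once if another thing is shifted by more than 15 mm (distance of any of tub, cup, clipper, shears, pen, file_board from where it was at the start of the episode above 0.015 m).
It also fails if it takes over 61 s, if anything falls off the work surface, if the arm or the gripper's body presses on something with over 40 N, if the wrist force passes 120 N, or if a joint passes its speed limit or range.

ROBOT

A 6-joint arm with a two-finger parallel gripper is mounted at the origin on a cart in front of the work surface, level with it; the furniture and walls round the work are solid. World frame = base frame: x ahead of the robot, y to its left, z up, the work surface at z = 0. Lengths are in m, angles in rad, forces in N, time in s.
With the tool pointing down it reaches from about 0.25 to 0.775 m from the base axis. Payload 4 kg.
Tool frame: the origin (TCP) lies between the finger pads; the fingertips stand 25 mm ahead of it and the grasp point (between the pads) lies 6 mm ahead of it (env.tips_ahead is the distance from the TCP to the fingertips, in m); z points along the fingers, y is the direction in which the jaws open and shut (so a half turn about z gives the same grasp; the last joint's range is limited). The gripper opens to 85 mm and grips with 20 to 120 N. Pads are 22 mm wide; open, the fingers measure 114 mm over their backs; the gripper's body (76 mm by 85 mm) begins 54 mm behind the grasp point. The pads swing forward as they close: fully open they stand 13 mm farther back than shut.
Start: joints at [1.243, 0.087, 1.371, -0, 1.684, -0.103], TCP at [0.123, 0.536, 0.256] pointing down, gripper open.
Joint ranges: [-3.1, 3.1], [-0.76, 2.03], [0.27, 2.55], [-1.08, 4.22], [0.17, 2.65], [-2.57, 2.57]. Speed limits (rad/s): [2.79, 2.79, 3.14, 3.14, 3.14, 3.14].

INTERFACE

Orientations are given as a rotation vector (axis times angle).
In Python, from station import env, optics, order gives the robot as it stands.
- The arm moves only by the tool move_arm, never from a script. Its argument "targets" is a list of rows, each a list of 3 entries, a list of its own where there are three numbers: the shift along the tool's x, y, z normalised to -1 to 1, where 1 is 0.5 m, then the turn, a rotation vector about the tool's x, y, z normalised to -1 to 1, where 1 is pi rad, then the finger opening in mm, from 0 to 85.4. In form: [[[x, y, z], [wx, wy, wz], grip], ...]. A call has 1 to 5 rows; each row is the pose to reach, as a shift and turn from the pose measured when the call began, along the tool's axes at that moment, turning the shorter way round; what a row does not reach only later rows make up. A row lasts 1/12 s, in which the tool goes at most 41.7 mm and 7.16 degrees, less where a joint would pass 70% of its speed; a pose out of reach is approached as far as the arm can. A call with a number of a shift or a turn outside -1 to 1 is refused whole. A call with a gripper value outside its range is refused whole. The fingers move at their own pace and stop on an object; the grip force is fixed at half the most. Time passes only in rows, so rows that repeat a pose let the fingers close. It gives the time, the measured TCP pose, the force and the opening at its end, in the units of the state.
- env.get_obs(): the state, without advancing time (a new reading comes with each control period).
- optics.capture(name): name is "scene" or "top" or "wrist"; returns the picture (400x640x3 uint8, red, green, blue); there is no depth.
- optics.camera_model(name): a dict with "K" (3x3 intrinsics, pixels), "extrinsics" (4x4, takes a point from world to camera coordinates). Camera axes: x right, y down, z forward; pixel columns grow to the right and rows downward; lengths in m; the calibration is good to about 2 mm. A picture is of the moment at which its call begins: read the wrist's pose just before it. camera_model takes no time and is no camera call; for the wrist camera it gives the pose at the moment of the call.
- order.finish_job(): hands the job in, once; it reports no verdict.
The state is a dict: "t": time; "joint_positions": joint angles; "joint_velocities": joint speeds; "joint_efforts": joint torques, N m; "eef_pos": TCP position; "orientation": TCP orientation; "contact_force": force on the tool from outside, world axes, zero at the start; "ft_torque": the same for the moment, N m; "opening": finger opening in m.
Only numpy, scipy, OpenCV 4.12 (cv2) and the standard library are available. Lean on these libraries where they do the work, as an engineer would, in place of code of your own. Each camera call takes 0.05 s, during which the arm holds its last target. There are 200 camera calls.

## Working session

There is one attempt and no reset: what is moved stays moved. The work goes in short steps, Python scripts to look and compute and a tool call to move; the robot and the scene stay as the last step left them, time stands still between calls to the robot, and variables do not carry over. Pictures are saved under pics/ and viewed, about 8 in all and at most 12, crops included, and the job is handed in when it is done.

Besides the shell and the picture viewer there is one more tool, called after "Emit:" as name(argument=value, ...), one argument or row to a line, values as JSON. move_arm: Moves the arm, as the interface text tells. Its arguments: {"type":"object","properties":{"targets":{"type":"array"}},"required":["targets"]}

```bash
mkdir -p pics
cat > h.py <<'E'
import numpy as np, cv2
from scipy.spatial.transform import Rotation as R
from station import env, optics, order
def snap(cam,name,crop=None,scale=1):
    M=optics.camera_model(cam); im=optics.capture(cam)
    np.savez('pics/'+name+'.npz',K=M['K'],E=M['extrinsics'])
    cv2.imwrite('pics/'+name+'_raw.png',im[:,:,::-1]); save(name,crop,scale)
def save(name,crop=None,scale=1,out=None):
    im=cv2.imread('pics/'+name+'_raw.png')
    if crop: u0,v0,u1,v1=crop; im=im[v0:v1,u0:u1]
    cv2.imwrite('pics/'+(out or name)+'.png',cv2.resize(im,None,fx=scale,fy=scale,interpolation=cv2.INTER_CUBIC))
def px(name,u,v,z):
    d=np.load('pics/'+name+'.npz'); E=d['E']; r=E[:3,:3].T@np.linalg.inv(d['K'])@[u,v,1]; c=-E[:3,:3].T@E[:3,3]
    return (c+r*(z-c[2])/r[2])
def state():
    o=env.get_obs(); print('t',o['t'],'p',np.round(o['eef_pos'],4),'o',np.round(o['orientation'],4),'f',np.round(o['contact_force'],2),'op',round(float(o['opening']),4)); return o
def rel(pos,rv):
    o=env.get_obs(); A=R.from_rotvec(o['orientation']); 
    print('shift',np.round(A.inv().apply(np.array(pos)-o['eef_pos'])/0.5,4),'turn',np.round((A.inv()*R.from_rotvec(rv)).as_rotvec()/np.pi,4))
E
python3 -c "
from h import *
state(); snap('top','top1'); snap('scene','sc1')"
```

```text
t 0.0 p [0.1225 0.5357 0.2551] o [-0.3523 -3.1213  0.0035] f [-0.77 -0.35 -0.56] op 0.0852
```

View pics/top1.png

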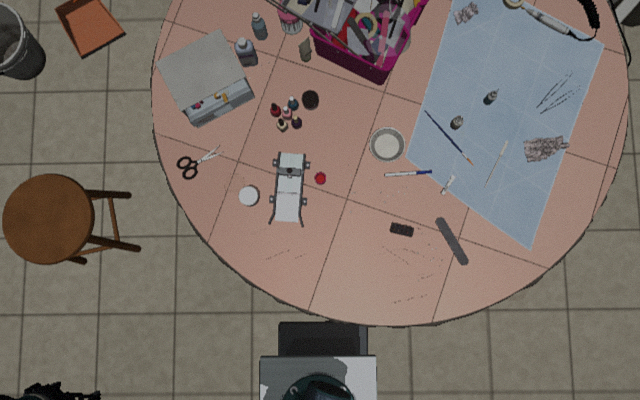

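The top view shows the dock around (288,190) with its ramp foot near (287,222), the block at (401,229), the tub at (249,196) and the cup at (320,178). I'll enlarge that area.

```bash
python3 -c "
from h import *
save('top1',(230,140,430,270),4,'top1c')
for u,v in [(287,222),(290,160),(401,229)]: print(px('top1',u,v,0))"
```

```text
[0.51876981 0.08037167 0.        ]
[0.69662689 0.07099387 0.        ]
[ 0.4945376  -0.23940036  0.        ]
```

View pics/top1c.png

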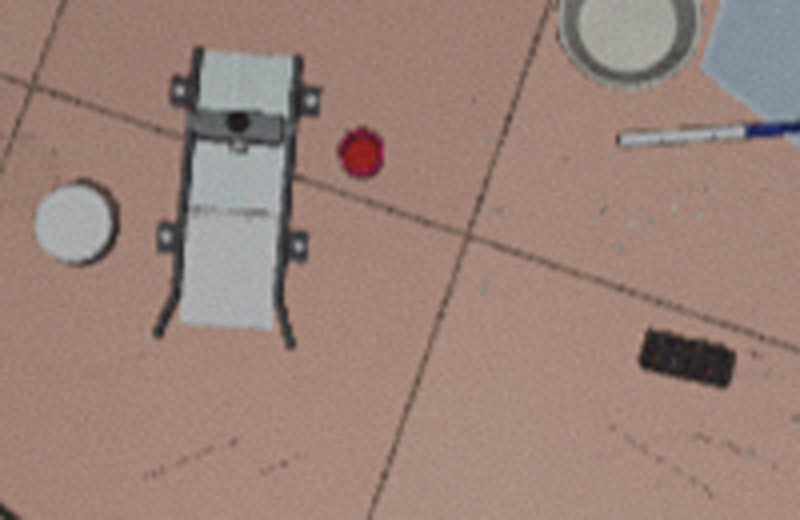

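```bash
cat >> h.py <<'E'
def P(u,v,z,n='top1'): return px(n,230+u/4,140+v/4,z)
def down(yaw):  # tool z down, tool y axis at world angle yaw
    y=np.array([np.cos(yaw),np.sin(yaw),0]); z=np.array([0,0,-1.]); return R.from_matrix(np.c_[np.cross(y,z),y,z]).as_rotvec()
def yawnow():
    y=R.from_rotvec(env.get_obs()['orientation']).as_matrix()[:,1]; return np.degrees(np.arctan2(y[1],y[0]))
E
python3 -c "
from h import *
c=[P(*q,.02) for q in [(650,330),(735,348),(724,388),(640,368)]]
print('blk',np.mean(c,0)); d=(c[1]+c[2]-c[0]-c[3]); print('long yaw',np.degrees(np.arctan2(d[1],d[0])),np.linalg.norm(d)/2)
f=(P(180,323,0)+P(272,328,0))/2; e=(P(198,50,.016)+P(300,58,.016))/2
print('foot',f,'far',e,'yaw',np.degrees(np.arctan2(*(e-f)[1::-1])),np.linalg.norm((e-f)[:2]))
by=np.arctan2(d[1],d[0])
print('yawnow',yawnow(),'j6',env.get_obs()['joint_positions'][5])
for k in (1,-1):
  y=by+k*np.pi/2; print(np.degrees(y)); rel([*np.mean(c,0)[:2],.22],down(y))
"
```

```text
blk [ 0.49142584 -0.23885189  0.02      ]
long yaw -103.57644380122164 0.05934011108771031
foot [0.52056054 0.08180095 0.        ] far [0.71186954 0.0631874  0.016     ] yaw -5.557144200693267 0.19221237706783512
yawnow 77.1210322613559 j6 -0.10309208717353328
-13.576443801221648
shift [-1.0647 -1.3457  0.073 ] turn [-6.000e-04  5.000e-04  5.039e-01]
-193.57644380122164
shift [-1.0647 -1.3457  0.073 ] turn [-0.0005 -0.0006 -0.4961]
```

Emit:
move_arm(
  targets=[
    [[-0.15, -0.2, 0.01], [0, 0, 0.1], 85],
    [[-0.3, -0.38, 0.02], [0, 0, 0.2], 85],
    [[-0.3, -0.38, 0.02], [0, 0, 0.2], 85],
    [[-0.45, -0.57, 0.03], [0, 0, 0.25], 85],
    [[-0.45, -0.57, 0.03], [0, 0, 0.25], 85],
  ],
)

```text
t: 0.52
eef_pos: [0.2114, 0.346, 0.2465]
orientation: [1.302, 2.859, -0.004]
contact_force: [0.8, -0.5, 1.0]
opening: 0.0847
```

```bash
python3 -c "
from h import *
state();rel([.491,-.239,.2],down(np.radians(-13.6)))"
```

```text
t 0.5167 p [0.2114 0.346  0.2465] o [ 1.302   2.8587 -0.0045] f [ 0.84 -0.52  0.97] op 0.0847
shift [-1.2496 -0.3459  0.0956] turn [-0.0005  0.0008  0.3035]
```

Emit:
move_arm(
  targets=[
    [[-0.99, -0.27, 0.07], [0, 0, 0.3], 85],
    [[-0.99, -0.27, 0.07], [0, 0, 0.3], 85],
    [[-0.99, -0.27, 0.07], [0, 0, 0.3], 85],
    [[-0.99, -0.27, 0.07], [0, 0, 0.3], 85],
    [[-0.99, -0.27, 0.07], [0, 0, 0.3], 85],
  ],
)

```text
t: 0.93
eef_pos: [0.3014, 0.1587, 0.2328]
orientation: [2.118, 2.319, -0.003]
contact_force: [0.9, 0.2, -0.7]
opening: 0.0849
```

```bash
python3 -c "
from h import *
state();rel([.491,-.239,.2],down(np.radians(-13.6)))"
```

```text
t 0.9333 p [0.3014 0.1587 0.2328] o [ 2.1177  2.3187 -0.0028] f [ 0.95  0.24 -0.73] op 0.0849
shift [-0.8264  0.3058  0.0674] turn [-0.      0.0007  0.1044]
```

Emit:
move_arm(
  targets=[
    [[-0.82, 0.3, 0.06], [0, 0, 0.104], 85],
    [[-0.82, 0.3, 0.06], [0, 0, 0.104], 85],
    [[-0.82, 0.3, 0.06], [0, 0, 0.104], 85],
    [[-0.82, 0.3, 0.06], [0, 0, 0.104], 85],
    [[-0.82, 0.3, 0.06], [0, 0, 0.104], 85],
  ],
)

```text
t: 1.35
eef_pos: [0.3899, -0.0297, 0.2189]
orientation: [2.467, 1.942, -0.002]
contact_force: [0.2, 1.9, 0.6]
opening: 0.0847
```

```bash
python3 -c "
from h import *
state();rel([.491,-.239,.2],down(np.radians(-13.6)))"
```

```text
t 1.35 p [ 0.3899 -0.0297  0.2189] o [ 2.4673e+00  1.9421e+00 -1.8000e-03] f [0.18 1.86 0.64] op 0.0847
shift [-0.3593  0.2949  0.0386] turn [0.0002 0.0006 0.0001]
```

Emit:
move_arm(
  targets=[
    [[-0.36, 0.295, 0.04], [0, 0, 0], 85],
    [[-0.36, 0.295, 0.04], [0, 0, 0], 85],
    [[-0.36, 0.295, 0.04], [0, 0, 0], 85],
    [[-0.36, 0.295, 0.04], [0, 0, 0], 85],
    [[-0.36, 0.295, 0.04], [0, 0, 0], 85],
  ],
)

```text
t: 1.77
eef_pos: [0.4794, -0.2169, 0.2007]
orientation: [2.469, 1.942, -0.002]
contact_force: [0.2, 1.2, 0.9]
opening: 0.0851
```

Emit:
move_arm(
  targets=[
    [[0, -0.08, 0.02], [0, 0, 0], 85],
    [[0, -0.08, 0.02], [0, 0, 0], 85],
  ],
)

```text
t: 1.93
eef_pos: [0.4321, -0.2055, 0.1754]
orientation: [-2.448, -1.917, 0.023]
contact_force: [-0.3, 1.2, -2.7]
opening: 0.0849
```

```bash
python3 -c "
from h import *
state();rel([.491,-.239,.2],down(np.radians(-13.6)));snap('wrist','w1')"
```

```text
t 1.9333 p [ 0.4321 -0.2055  0.1754] o [-2.4475 -1.9173  0.0229] f [-0.35  1.21 -2.66] op 0.0849
shift [-0.0364  0.1286 -0.054 ] turn [-0.011  -0.0027 -0.0014]
```

View pics/w1.png

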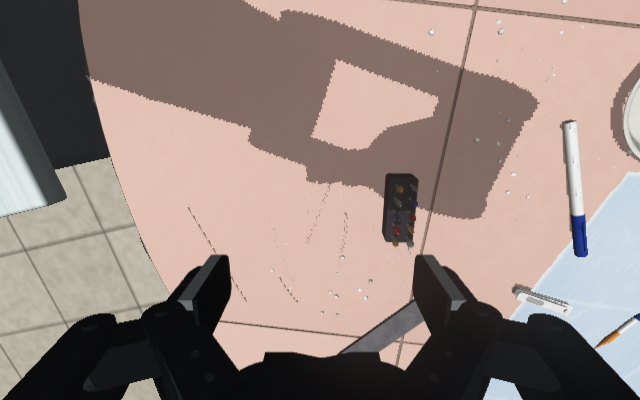

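The wrist view shows the block at about (400,210), with the fingers at the lower edge. I'll enlarge the block to read its corners.

```bash
python3 -c "
from h import *
save('w1',(350,150,450,270),5,'w1c')"
```

```text
(no output)
```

View pics/w1c.png

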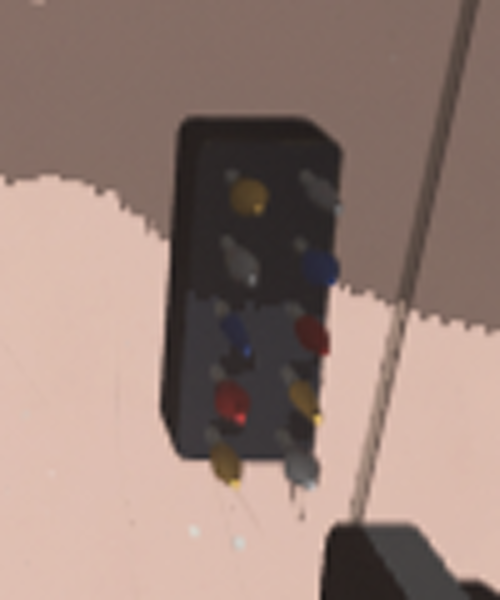

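The block's top-face corners in the crop are about (197,142), (341,150), (315,458) and (183,458).

```bash
python3 -c "
from h import *
c=[px('w1',350+u/5,150+v/5,.02) for u,v in [(197,142),(341,150),(315,458),(183,458)]]
m=np.mean(c,0); d=c[3]+c[2]-c[0]-c[1]; y=np.arctan2(d[1],d[0]); print(m,np.degrees(y),np.linalg.norm(d)/2,np.linalg.norm(c[1]+c[2]-c[0]-c[3])/2)
state(); print(env.tips_ahead)
for z in(.1,.03): rel([*m[:2],z],down(y+np.pi/2))"
```

```text
[ 0.49191917 -0.23956239  0.02      ] -103.15363463291244 0.05960498405988417 0.024823105321039346
t 1.9833 p [ 0.4354 -0.2061  0.1805] o [-2.4558 -1.9257  0.0144] f [-0.61 -0.23 -0.09] op 0.0848
0.025
shift [-0.0389  0.1292  0.1579] turn [-0.007  -0.0018 -0.0036]
shift [-0.0397  0.1323  0.2978] turn [-0.007  -0.0018 -0.0036]
```

Emit:
move_arm(
  targets=[
    [[-0.039, 0.129, 0.06], [-0.007, -0.002, -0.004], 60],
    [[-0.039, 0.129, 0.1], [-0.007, -0.002, -0.004], 60],
    [[-0.039, 0.129, 0.158], [-0.007, -0.002, -0.004], 60],
    [[-0.039, 0.129, 0.158], [-0.007, -0.002, -0.004], 60],
    [[-0.039, 0.129, 0.158], [-0.007, -0.002, -0.004], 60],
  ],
)

```text
t: 2.4
eef_pos: [0.491, -0.2388, 0.0989]
orientation: [-2.457, -1.952, 0.003]
contact_force: [-0.5, -0.6, 1.2]
opening: 0.0599
```

```bash
python3 -c "
from h import *
state()
rel([.4919,-.2396,.03],down(np.radians(-13.15)))"
```

```text
t 2.4 p [ 0.491  -0.2388  0.0989] o [-2.4569 -1.9525  0.0028] f [-0.45 -0.56  1.24] op 0.0599
shift [-0.0013  0.0026  0.1377] turn [-0.0012 -0.0002  0.0005]
```

Emit:
move_arm(
  targets=[
    [[-0.001, 0.002, 0.07], [-0.001, 0, 0], 60],
    [[-0.001, 0.002, 0.12], [-0.001, 0, 0], 60],
    [[-0.001, 0.002, 0.136], [-0.001, 0, 0], 60],
    [[-0.001, 0.002, 0.136], [-0.001, 0, 0], 60],
    [[-0.001, 0.002, 0.136], [-0.001, 0, 0], 20],
  ],
)

```text
t: 2.82
eef_pos: [0.4929, -0.24, 0.0335]
orientation: [2.457, 1.953, 0.002]
contact_force: [-0.7, 0.6, 0.4]
opening: 0.0496
```

Emit:
move_arm(
  targets=[
    [[0, 0, 0], [0, 0, 0], 15],
    [[0, 0, 0], [0, 0, 0], 15],
    [[0, 0, 0], [0, 0, 0], 15],
    [[0, 0, 0], [0, 0, 0], 15],
    [[0, 0, 0], [0, 0, 0], 15],
  ],
)

```text
t: 3.23
eef_pos: [0.495, -0.2412, 0.0375]
orientation: [2.452, 1.949, 0.006]
contact_force: [-0.8, 0.1, 7.6]
opening: 0.0237
```

Emit:
move_arm(
  targets=[
    [[0, 0, -0.04], [0, 0, 0], 15],
    [[0, 0, -0.1], [0, 0, 0], 15],
    [[0, 0, -0.2], [0, 0, 0], 15],
    [[0, 0, -0.2], [0, 0, 0], 15],
    [[0, 0, -0.2], [0, 0, 0], 15],
  ],
)

```text
t: 3.65
eef_pos: [0.497, -0.2425, 0.1441]
orientation: [2.443, 1.942, 0.013]
contact_force: [0.6, -0.1, -0.4]
opening: 0.0239
```

```bash
python3 -c "
from h import *
state()
u=np.array([np.cos(np.radians(-5.56)),np.sin(np.radians(-5.56)),0])
f=np.array([.5206,.0818,0])
p=f-.04*u; print(p)
rel([p[0]-.13,p[1],.16],down(np.radians(-5.56)))
rel([p[0],p[1],.10],down(np.radians(-5.56)))"
```

```text
t 3.65 p [ 0.497  -0.2425  0.1441] o [2.4426 1.942  0.0127] f [ 0.6  -0.08 -0.41] op 0.0239
[0.48078819 0.08567552 0.        ]
shift [ 0.5733 -0.4321 -0.0451] turn [ 0.0067  0.0026 -0.0415]
shift [ 0.6327 -0.1814  0.08  ] turn [ 0.0067  0.0026 -0.0415]
```

```bash
python3 -c "
from h import *
rel([.57,-.06,.22],down(np.radians(-5.56)))"
```

```text
shift [ 0.3875  0.0632 -0.1532] turn [ 0.0067  0.0026 -0.0415]
```

Emit:
move_arm(
  targets=[
    [[0.388, 0.063, -0.153], [0.007, 0.003, -0.042], 15],
    [[0.388, 0.063, -0.153], [0.007, 0.003, -0.042], 15],
    [[0.388, 0.063, -0.153], [0.007, 0.003, -0.042], 15],
    [[0.388, 0.063, -0.153], [0.007, 0.003, -0.042], 15],
    [[0.388, 0.063, -0.153], [0.007, 0.003, -0.042], 15],
  ],
)

```text
t: 4.07
eef_pos: [0.5681, -0.0619, 0.2175]
orientation: [-2.323, -2.11, 0.001]
contact_force: [0.4, -0.8, -0.1]
opening: 0.0238
```

Emit:
move_arm(
  targets=[
    [[0, 0, 0], [0, 0, 0], 15],
  ],
)

```text
t: 4.15
eef_pos: [0.5711, -0.0559, 0.2205]
orientation: [-2.317, -2.12, -0.01]
contact_force: [0.3, -0.0, 0.5]
opening: 0.0237
```

```bash
python3 -c "
from h import *
state(); snap('wrist','w2')"
```

```text
t 4.15 p [ 0.5711 -0.0559  0.2205] o [-2.3172 -2.1202 -0.0098] f [ 0.33 -0.03  0.49] op 0.0237
```

View pics/w2.png

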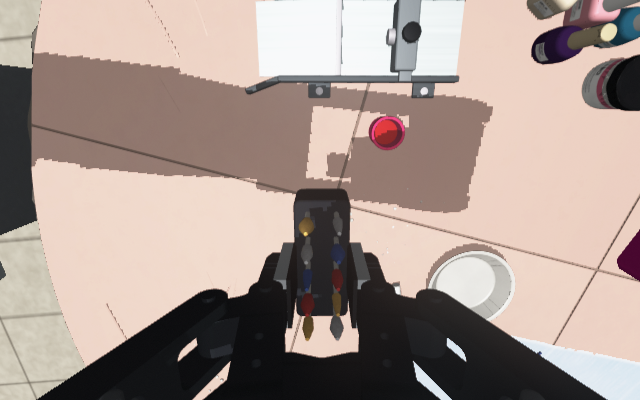

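The wrist view shows a good grasp, with the block square between the pads. The right half of the dock is also visible: foot corner near (260,76), rail from (285,78) to (458,78), plunger at (390,37).

```bash
python3 -c "
from h import *
save('w2',(240,0,480,110),3.3,'w2c')"
```

```text
(no output)
```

View pics/w2c.png

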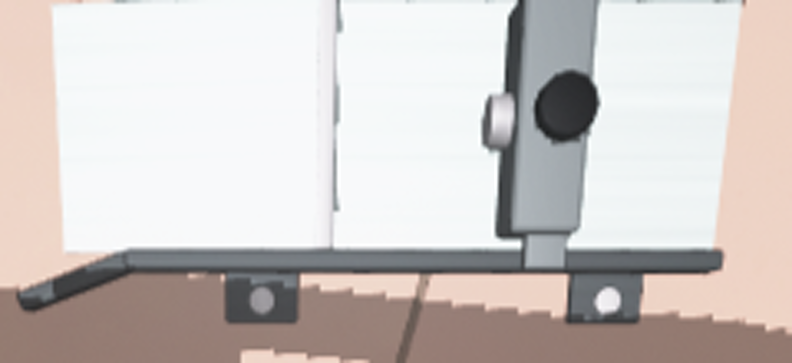

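The crop gives the foot corners (52,6) and (64,250), the rail's inner top edge (132,250) to (722,251), the lip's back edge at (333,247) and the plunger face at (485,122).

```bash
cat > d.py <<'E'
from h import *
from scipy.optimize import least_squares
q=lambda u,v,z: px('w2',240+u/3.3,v/3.3,z)
obs=[(q(64,250,0),(0,-.033)),(q(52,6,0),(0,.033)),(q(132,250,.016),(.020,-.033)),(q(722,251,.016),(.195,-.033)),(q(333,247,.012),(.081,-.033))]
def g(x):
    r=np.array([[np.cos(x[2]),-np.sin(x[2])],[np.sin(x[2]),np.cos(x[2])]])
    return np.concatenate([r@np.array(l)+x[:2]-p[:2] for p,l in obs])
s=least_squares(g,[.52,.08,-.1]); print('dock',s.x[:2],np.degrees(s.x[2]),'res mm',np.round(s.fun.reshape(-1,2)*1000,1))
D=s.x; c,sn=np.cos(D[2]),np.sin(D[2])
def d2w(x,y=0): return np.array([c*x-sn*y+D[0],sn*x+c*y+D[1]])
def w2d(p): a,b=p[0]-D[0],p[1]-D[1]; return np.array([c*a+sn*b,-sn*a+c*b])
print('plunger',w2d(q(485,122,.017)))
E
python3 d.py
```

```text
dock [0.52072828 0.08261218] -5.267603664564302 res mm [[ 0.1 -0.6]
 [ 0.2  0.4]
 [-2.3  0.9]
 [ 1.8  0.1]
 [ 0.2 -0.8]]
plunger [1.22160949e-01 1.50629462e-05]
```

Run:
```python
from d import *
p=d2w(-.04,-.001);print(p)
rel([*p,.11],down(D[2])); rel([*p,.05],down(D[2]))
```

```text
dock [0.52072828 0.08261218] -5.267603664564302 res mm [[ 0.1 -0.6]
 [ 0.2  0.4]
 [-2.3  0.9]
 [ 1.8  0.1]
 [ 0.2 -0.8]]
plunger [1.22160949e-01 1.50629462e-05]
[0.4808054 0.0852887]
shift [ 0.2698 -0.2026  0.2178] turn [-0.0001 -0.0007  0.0005]
shift [ 0.2695 -0.2026  0.3378] turn [-0.0001 -0.0007  0.0005]
```

Emit:
move_arm(
  targets=[
    [[0.27, -0.203, 0.1], [0, 0, 0], 15],
    [[0.27, -0.203, 0.15], [0, 0, 0], 15],
    [[0.27, -0.203, 0.2], [0, 0, 0], 15],
    [[0.27, -0.203, 0.22], [0, 0, 0], 15],
    [[0.27, -0.203, 0.22], [0, 0, 0], 15],
  ],
)

```text
t: 4.62
eef_pos: [0.4784, 0.0854, 0.1062]
orientation: [-2.319, -2.116, 0.001]
contact_force: [1.1, 0.3, -0.7]
opening: 0.024
```

```bash
sed -i 's/^print(.plunger.*$//; s/; print(.dock.*$//' d.py
python3 - <<'E'
from d import *
state();p=d2w(-.04,-.001)
rel([*p,.05],down(D[2])); rel([*p,.038],down(D[2]))
E
```

```text
t 4.6167 p [0.4784 0.0854 0.1062] o [-2.3187e+00 -2.1157e+00  7.0000e-04] f [ 1.11  0.25 -0.75] op 0.024
shift [0.     0.0051 0.1124] turn [-0.0007 -0.0005  0.0001]
shift [0.     0.0051 0.1364] turn [-0.0007 -0.0005  0.0001]
```

Emit:
move_arm(
  targets=[
    [[0, 0.005, 0.07], [-0.001, 0, 0], 15],
    [[0, 0.005, 0.11], [-0.001, 0, 0], 15],
    [[0, 0.005, 0.124], [-0.001, 0, 0], 15],
    [[0, 0.005, 0.132], [-0.001, 0, 0], 15],
    [[0, 0.005, 0.134], [-0.001, 0, 0], 15],
  ],
)

```text
t: 5.03
eef_pos: [0.4806, 0.0845, 0.0388]
orientation: [-2.321, -2.116, -0.001]
contact_force: [-0.6, 0.2, 0.0]
opening: 0.0238
```

Emit:
move_arm(
  targets=[
    [[0, 0, 0.002], [0, 0, 0], 15],
  ],
)

```text
t: 5.12
eef_pos: [0.4821, 0.0839, 0.0391]
orientation: [2.322, 2.114, 0.005]
contact_force: [0.4, -0.1, -0.3]
opening: 0.0239
```

Emit:
move_arm(
  targets=[
    [[0, -0.003, 0.004], [0, 0, 0], 15],
    [[0, -0.003, 0.006], [0, 0, 0], 15],
    [[0, -0.003, 0.006], [0, 0, 0], 15],
  ],
)

```text
t: 5.37
eef_pos: [0.4819, 0.0837, 0.0375]
orientation: [2.321, 2.112, 0.008]
contact_force: [0.6, -1.4, 2.0]
opening: 0.0242
```

Emit:
move_arm(
  targets=[
    [[0, 0, 0], [0, 0, 0], 45],
    [[0, 0, 0], [0, 0, 0], 45],
    [[0, 0, -0.01], [0, 0, 0], 45],
    [[0, 0, -0.05], [0, 0, 0], 45],
    [[0, 0, -0.12], [0, 0, 0], 45],
  ],
)

```text
t: 5.78
eef_pos: [0.4782, 0.0835, 0.0942]
orientation: [-2.321, -2.113, 0.004]
contact_force: [0.8, 0.7, 0.2]
opening: 0.0448
```

Run:
```python
from d import *
state();p=d2w(-.14,0)
for y in (D[2]+np.pi/2,D[2]-np.pi/2): rel([*p,.16],down(y))
print(env.get_obs()['joint_positions'])
```

```text
t 5.7833 p [0.4782 0.0835 0.0942] o [-2.3214 -2.1126  0.0038] f [0.84 0.66 0.18] op 0.0448
shift [ 0.0056 -0.1956 -0.1309] turn [-0.0009 -0.0009 -0.5007]
shift [ 0.0056 -0.1956 -0.1309] turn [-0.0009  0.0009  0.4993]
[5.56301047e-02 3.87094064e-02 1.75195451e+00 6.37826300e-04
 1.35455479e+00 1.49598173e-01]
```

Emit:
move_arm(
  targets=[
    [[0, -0.04, -0.06], [0, 0, 0.04], 40],
    [[0.003, -0.12, -0.13], [0, 0, 0.2], 40],
    [[0.006, -0.19, -0.13], [0, 0, 0.5], 20],
    [[0.006, -0.19, -0.13], [0, 0, 0.5], 20],
    [[0.006, -0.19, -0.13], [0, 0, 0.5], 20],
  ],
)

```text
t: 6.2
eef_pos: [0.3827, 0.0959, 0.1613]
orientation: [-2.863, -1.291, -0.001]
contact_force: [0.5, 0.1, 0.8]
opening: 0.0201
```

Run:
```python
from d import *
state();rel([*d2w(-.14,0),.16],down(D[2]-np.pi/2))
```

```text
t 6.2 p [0.3827 0.0959 0.1613] o [-2.8631e+00 -1.2909e+00 -6.0000e-04] f [0.49 0.1  0.8 ] op 0.0201
shift [-0.0024 -0.0015  0.0026] turn [-3.000e-04 -1.000e-04  2.989e-01]
```

Emit:
move_arm(
  targets=[
    [[0, 0, 0], [0, 0, 0.299], 20],
    [[0, 0, 0], [0, 0, 0.299], 20],
    [[0, 0, 0], [0, 0, 0.299], 20],
    [[0, 0, 0], [0, 0, 0.299], 20],
    [[0, 0, 0], [0, 0, 0.299], 20],
  ],
)

```text
t: 6.62
eef_pos: [0.3825, 0.096, 0.1617]
orientation: [-3.121, -0.346, 0.001]
contact_force: [-0.0, -0.0, -0.2]
opening: 0.0202
```

Run:
```python
from d import *
state();rel([*d2w(-.14,0),.16],down(D[2]-np.pi/2))
```

```text
t 6.6167 p [0.3825 0.096  0.1617] o [-3.121e+00 -3.464e-01  1.100e-03] f [-0.03 -0.03 -0.23] op 0.0202
shift [-0.0026  0.0004  0.0034] turn [-0.0004  0.0002  0.0996]
```

Emit:
move_arm(
  targets=[
    [[-0.003, 0, 0.003], [0, 0, 0.1], 20],
    [[-0.003, 0, 0.003], [0, 0, 0.1], 20],
    [[-0.003, 0, 0.003], [0, 0, 0.1], 20],
    [[-0.003, 0, 0.003], [0, 0, 0.1], 20],
  ],
)

```text
t: 6.95
eef_pos: [0.3809, 0.0957, 0.1605]
orientation: [-3.137, 0.147, 0.001]
contact_force: [0.5, 0.6, -0.3]
opening: 0.02
```

Run:
```python
from d import *
state(); snap('wrist','w3')
```

```text
t 6.95 p [0.3809 0.0957 0.1605] o [-3.1367e+00  1.4740e-01  9.0000e-04] f [ 0.51  0.56 -0.35] op 0.02
```

View pics/w3.png

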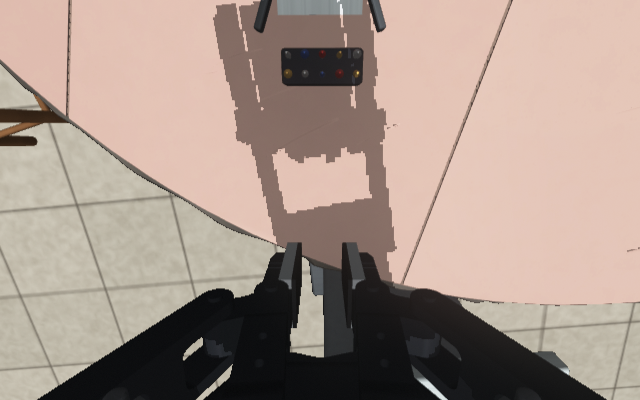

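The wrist view shows the block at rest, square before the mouth: top corners (282,48) and (362,48), near edge at row 86. The guides at columns 262 and 377 centre at about 319.5.

```bash
cat >> d.py <<'E'
def go(X,h,tilt=9.,y=0.,show=True):
    t=np.radians(tilt); dx=.011*np.cos(t)+.0373*np.sin(t); dz=.011*np.sin(t)-.0373*np.cos(t)
    rv=(R.from_rotvec(down(D[2]-np.pi/2))*R.from_rotvec([0,t,0])).as_rotvec()
    print(X,h,end=' '); rel([*d2w(X-dx,y),h-dz],rv)
def tip():
    o=env.get_obs(); A=R.from_rotvec(o['orientation']); p=A.apply([.011,0,.0373])+o['eef_pos']
    zt=A.as_matrix()[:,2]; f=o['contact_force']
    print('t %.2f'%o['t'],'tip dock x,y,z mm',np.round(np.r_[w2d(p),p[2]]*1000,1),'tilt %.1f'%np.degrees(np.arcsin(w2d(zt+np.r_[D[:2],0])[0])),'yaw %.2f'%(yawnow()-np.degrees(D[2])+90),'F dock',np.round([c*f[0]+sn*f[1],-sn*f[0]+c*f[1],f[2]],1))
E
python3 - <<'E'
from d import *
b=[w2d(px('w3',u,v,.02)) for u,v in [(282,48),(362,48),(282,86),(362,86)]]; print(np.round(np.array(b)*1000,1))
print([w2d(px('w3',u,v,0)) for u,v in [(278,14),(361,14)]])
tip();go(-.085,.03);go(-.075,.008)
E
```

```text
[[-27.7  28.5]
 [-27.8 -31. ]
 [-54.4  29.6]
 [-54.5 -32. ]]
[array([-0.00049255,  0.0330233 ]), array([-0.00062219, -0.03172586])]
t 7.00 tip dock x,y,z mm [-129.4    0.3  123.2] tilt -0.0 yaw 0.04 F dock [0.3 1.  0.2]
-0.085 0.03 shift [0.0774 0.0007 0.1907] turn [-0.0005  0.0502  0.0002]
-0.075 0.008 shift [0.0974 0.0008 0.2347] turn [-0.0005  0.0502  0.0002]
```

Emit:
move_arm(
  targets=[
    [[0.04, 0, 0.08], [0, 0.02, 0], 20],
    [[0.077, 0.001, 0.16], [0, 0.05, 0], 20],
    [[0.077, 0.001, 0.19], [0, 0.05, 0], 20],
    [[0.077, 0.001, 0.19], [0, 0.05, 0], 20],
    [[0.077, 0.001, 0.19], [0, 0.05, 0], 20],
  ],
)

```text
t: 7.42
eef_pos: [0.4184, 0.0918, 0.0648]
orientation: [3.123, -0.141, 0.24]
contact_force: [1.6, 0.0, 1.1]
opening: 0.0197
```

Run:
```python
from d import *
tip();go(-.075,.01);go(-.06,.009);go(-.05,.008)
```

```text
t 7.42 tip dock x,y,z mm [-86.2  -0.2  29.6] tilt 8.8 yaw 0.11 F dock [1.6 0.2 1.1]
-0.075 0.01 shift [ 0.0159 -0.0005  0.0422] turn [-0.0003  0.0011  0.0006]
-0.06 0.009 shift [ 0.0452 -0.0004  0.0488] turn [-0.0003  0.0011  0.0006]
-0.05 0.008 shift [ 0.0647 -0.0004  0.0538] turn [-0.0003  0.0011  0.0006]
```

Emit:
move_arm(
  targets=[
    [[0.016, 0, 0.02], [0, 0.001, 0], 20],
    [[0.016, 0, 0.042], [0, 0.001, 0], 20],
    [[0.03, 0, 0.046], [0, 0.001, 0], 20],
    [[0.045, 0, 0.049], [0, 0.001, 0], 20],
    [[0.055, 0, 0.051], [0, 0.001, 0], 20],
  ],
)

```text
t: 7.83
eef_pos: [0.4519, 0.0891, 0.046]
orientation: [3.122, -0.14, 0.252]
contact_force: [0.6, -0.1, 0.6]
opening: 0.0196
```

Run:
```python
from d import *
tip();go(-.04,.0085);go(-.03,.0085);go(-.02,.0085);go(-.01,.0085)
```

```text
t 7.83 tip dock x,y,z mm [-52.3   0.2  11. ] tilt 9.2 yaw 0.12 F dock [ 0.6 -0.1  0.6]
-0.04 0.0085 shift [0.0238 0.0003 0.0087] turn [-0.0005 -0.0012  0.0006]
-0.03 0.0085 shift [0.0435 0.0003 0.0119] turn [-0.0005 -0.0012  0.0006]
-0.02 0.0085 shift [0.0632 0.0003 0.0151] turn [-0.0005 -0.0012  0.0006]
-0.01 0.0085 shift [0.083  0.0004 0.0183] turn [-0.0005 -0.0012  0.0006]
```

Emit:
move_arm(
  targets=[
    [[0.012, 0, 0.007], [0, -0.001, 0], 20],
    [[0.028, 0, 0.009], [0, -0.001, 0], 20],
    [[0.044, 0, 0.012], [0, -0.001, 0], 20],
    [[0.06, 0, 0.0145], [0, -0.001, 0], 20],
    [[0.074, 0, 0.017], [0, -0.001, 0], 20],
  ],
)

```text
t: 8.25
eef_pos: [0.4903, 0.0858, 0.0448]
orientation: [3.123, -0.14, 0.245]
contact_force: [-6.5, 0.9, 9.9]
opening: 0.0202
```

Run:
```python
from d import *
tip();go(-.005,.008);go(0,.008);go(.01,.009);go(.02,.0105)
```

```text
t 8.25 tip dock x,y,z mm [-13.9   0.5   9.7] tilt 9.0 yaw 0.13 F dock [-6.6  0.3  9.9]
-0.005 0.008 shift [0.017  0.0008 0.0061] turn [-0.0006  0.0001  0.0006]
0 0.008 shift [0.0269 0.0009 0.0076] turn [-0.0006  0.0001  0.0006]
0.01 0.009 shift [0.047  0.0009 0.0088] turn [-0.0006  0.0001  0.0006]
0.02 0.0105 shift [0.0672 0.0009 0.0089] turn [-0.0006  0.0001  0.0006]
```

Forces are higher than expected (−6.6 N in x, +9.9 N in z), so I'll look before pushing on.

Run:
```python
from d import *
snap('wrist','w4',(200,0,440,300),2); snap('scene','s4'); tip()
M=np.load('pics/s4.npz'); q=M['E'][:3]@np.r_[d2w(0),0,1]; q=M['K']@q; print(q[:2]/q[2])
```

```text
t 8.35 tip dock x,y,z mm [-12.3   0.4   9.8] tilt 9.2 yaw 0.12 F dock [-0.2 -0.4  3.8]
[289.04772006 188.48261125]
```

View pics/w4.png

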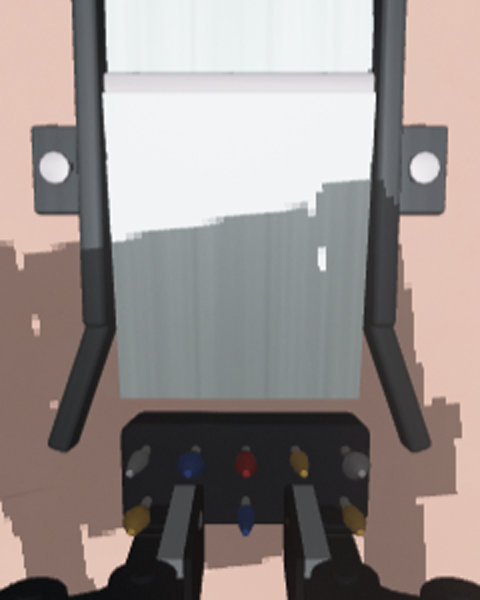

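The fingertips have ridden up onto the block's rear edge, between the bits. So the tips stand 25 mm ahead of the TCP, not 37 mm. The block is still square, with its front at crop row 412, just before the foot at row 398. I'll back off upward and correct the geometry.

Emit:
move_arm(
  targets=[
    [[0, 0, -0.03], [0, 0, 0], 20],
    [[0, 0, -0.07], [0, 0, 0], 20],
    [[-0.06, 0, -0.08], [0, 0, 0], 20],
    [[-0.11, 0, -0.07], [0, 0, 0], 20],
    [[-0.11, 0, -0.07], [0, 0, 0], 20],
  ],
)

```text
t: 8.77
eef_pos: [0.4271, 0.0911, 0.068]
orientation: [3.123, -0.14, 0.24]
contact_force: [0.0, -0.5, -1.2]
opening: 0.0202
```

```bash
sed -i 's/\.0373/.025/g' d.py
python3 - <<'E'
from d import *
# block corners (top face) from w4, crop scale 2
for u,v,z in [(130,425,.02),(362,425,.02),(122,523,.02),(369,523,.02),(121,398,0),(359,398,0)]: print(np.round(w2d(px('w4',200+u/2,v/2,z))*1000,1))
tip();go(-.05,.03);go(-.05,.008)
E
```

```text
[-4.4 27.1]
[ -4.2 -29.7]
[-29.3  29.7]
[-29.1 -32.2]
[-0.5 33.1]
[ -0.3 -32.5]
t 8.77 tip dock x,y,z mm [-79.3  -0.1  45. ] tilt 8.8 yaw 0.16 F dock [ 0.1 -0.5 -1.2]
-0.05 0.03 shift [ 0.0532 -0.0001  0.0387] turn [-0.0004  0.0013  0.0008]
-0.05 0.008 shift [ 0.0465 -0.0001  0.0822] turn [-0.0004  0.0013  0.0008]
```

Emit:
move_arm(
  targets=[
    [[0.04, 0, 0.035], [0, 0.001, 0], 20],
    [[0.046, 0, 0.065], [0, 0.001, 0], 20],
    [[0.046, 0, 0.08], [0, 0.001, 0], 20],
    [[0.046, 0, 0.082], [0, 0.001, 0], 20],
    [[0.046, 0, 0.082], [0, 0.001, 0], 20],
  ],
)

```text
t: 9.18
eef_pos: [0.4555, 0.0884, 0.0303]
orientation: [3.123, -0.14, 0.241]
contact_force: [0.5, 0.3, -0.4]
opening: 0.0198
```

Run:
```python
from d import *
tip();go(-.03,.008);go(-.02,.008);go(-.01,.008);go(-.0,.008)
```

```text
t 9.18 tip dock x,y,z mm [-50.8  -0.1   7.3] tilt 8.8 yaw 0.15 F dock [ 0.5  0.3 -0.4]
-0.03 0.008 shift [ 0.0411 -0.0002  0.005 ] turn [-0.0003  0.0009  0.0008]
-0.02 0.008 shift [ 0.0609 -0.0002  0.0081] turn [-0.0003  0.0009  0.0008]
-0.01 0.008 shift [ 0.0807 -0.0001  0.0112] turn [-0.0003  0.0009  0.0008]
-0.0 0.008 shift [ 1.004e-01 -1.000e-04  1.420e-02] turn [-0.0003  0.0009  0.0008]
```

Emit:
move_arm(
  targets=[
    [[0.02, 0, 0.002], [0, 0, 0], 20],
    [[0.036, 0, 0.004], [0, 0, 0], 20],
    [[0.05, 0, 0.006], [0, 0, 0], 20],
    [[0.062, 0, 0.008], [0, 0, 0], 20],
    [[0.072, 0, 0.0095], [0, 0, 0], 20],
  ],
)

```text
t: 9.6
eef_pos: [0.4928, 0.0851, 0.0316]
orientation: [3.123, -0.14, 0.242]
contact_force: [-1.2, 0.0, 0.4]
opening: 0.0196
```

Run:
```python
from d import *
tip();go(-.01,.0075);go(0,.0075);go(.01,.0085);go(.02,.010)
```

```text
t 9.60 tip dock x,y,z mm [-13.3   0.    8.6] tilt 8.9 yaw 0.14 F dock [-1.2 -0.1  0.4]
-0.01 0.0075 shift [ 0.0061 -0.0001  0.0033] turn [-0.0003  0.0007  0.0008]
0 0.0075 shift [ 0.0259 -0.      0.0064] turn [-0.0003  0.0007  0.0008]
0.01 0.0085 shift [0.046  0.     0.0075] turn [-0.0003  0.0007  0.0008]
0.02 0.01 shift [0.0662 0.0001 0.0076] turn [-0.0003  0.0007  0.0008]
```

Emit:
move_arm(
  targets=[
    [[0.01, 0, 0.003], [0, 0, 0], 20],
    [[0.022, 0, 0.0055], [0, 0, 0], 20],
    [[0.034, 0, 0.007], [0, 0, 0], 20],
    [[0.046, 0, 0.0075], [0, 0, 0], 20],
    [[0.058, 0, 0.0075], [0, 0, 0], 20],
  ],
)

```text
t: 10.02
eef_pos: [0.5224, 0.0825, 0.0322]
orientation: [3.123, -0.14, 0.242]
contact_force: [-1.1, -1.1, 0.3]
opening: 0.0199
```

Run:
```python
from d import *
tip();go(.02,.010);go(.03,.0115);go(.04,.013)
```

```text
t 10.02 tip dock x,y,z mm [16.3  0.   9.2] tilt 8.8 yaw 0.14 F dock [-1.  -1.1  0.3]
0.02 0.01 shift [ 0.0073  0.     -0.0004] turn [-0.0003  0.0009  0.0008]
0.03 0.0115 shift [ 0.0275  0.0001 -0.0002] turn [-0.0003  0.0009  0.0008]
0.04 0.013 shift [ 0.0478  0.0001 -0.0001] turn [-0.0003  0.0009  0.0008]
```

Forces are low and the block is on the ramp. Continuing slowly along the tool's x axis, parallel to the ramp.

Emit:
move_arm(
  targets=[
    [[0.008, 0, -0.001], [0, 0, 0], 20],
    [[0.018, 0, -0.001], [0, 0, 0], 20],
    [[0.028, 0, -0.001], [0, 0, 0], 20],
    [[0.038, 0, -0.001], [0, 0, 0], 20],
    [[0.048, 0, -0.001], [0, 0, 0], 20],
  ],
)

```text
t: 10.43
eef_pos: [0.5464, 0.0803, 0.0365]
orientation: [3.123, -0.14, 0.242]
contact_force: [-1.0, -0.7, -0.3]
opening: 0.0201
```

Run:
```python
from d import *
tip();go(.05,.0145);go(.06,.016);go(.07,.017)
snap('wrist','w5',(200,0,440,300),2)
```

```text
t 10.43 tip dock x,y,z mm [40.5  0.1 13.5] tilt 8.8 yaw 0.15 F dock [-0.9 -0.8 -0.3]
0.05 0.0145 shift [0.019  0.0002 0.001 ] turn [-0.0003  0.0008  0.0008]
0.06 0.016 shift [0.0392 0.0002 0.0011] turn [-0.0003  0.0008  0.0008]
0.07 0.017 shift [0.0593 0.0003 0.0022] turn [-0.0003  0.0008  0.0008]
```

View pics/w5.png

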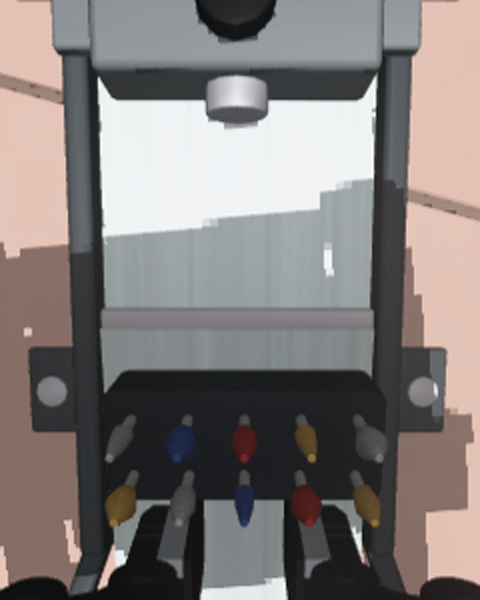

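The block is flat on the ramp and square in the channel. The lip is ahead at row 318 and the plunger at (237,100), still out. Now over the lip.

Emit:
move_arm(
  targets=[
    [[0.008, 0, 0.0], [0, 0, 0], 20],
    [[0.019, 0, 0.0], [0, 0, 0], 20],
    [[0.03, 0, 0.0], [0, 0, 0], 20],
    [[0.042, 0, 0.0], [0, 0, 0], 20],
    [[0.054, 0, 0.0005], [0, 0, 0], 20],
  ],
)

```text
t: 10.9
eef_pos: [0.5748, 0.0778, 0.0412]
orientation: [3.123, -0.14, 0.245]
contact_force: [-1.4, -1.2, 0.1]
opening: 0.02
```

Run:
```python
from d import *
tip();go(.07,.0175);go(.08,.0175);go(.085,.0175)
```

```text
t 10.90 tip dock x,y,z mm [69.1  0.2 18.2] tilt 9.0 yaw 0.14 F dock [-1.3 -1.4  0.1]
0.07 0.0175 shift [0.0016 0.0003 0.0017] turn [-0.0004  0.0002  0.0007]
0.08 0.0175 shift [0.0214 0.0003 0.0048] turn [-0.0004  0.0002  0.0007]
0.085 0.0175 shift [0.0312 0.0003 0.0064] turn [-0.0004  0.0002  0.0007]
```

Emit:
move_arm(
  targets=[
    [[0.007, 0, 0.002], [0, 0, 0], 20],
    [[0.014, 0, 0.0035], [0, 0, 0], 20],
    [[0.021, 0, 0.0048], [0, 0, 0], 20],
    [[0.028, 0, 0.0055], [0, 0, 0], 20],
    [[0.034, 0, 0.0065], [0, 0, 0], 20],
  ],
)

```text
t: 11.32
eef_pos: [0.5923, 0.0762, 0.0405]
orientation: [3.123, -0.14, 0.245]
contact_force: [0.3, 0.3, -0.3]
opening: 0.0199
```

Emit:
move_arm(
  targets=[
    [[-0.008, 0, 0], [0, 0, 0], 20],
    [[-0.014, 0, -0.002], [0, 0, 0], 20],
    [[-0.018, 0, -0.004], [0, -0.02, 0], 20],
    [[-0.02, 0, -0.008], [0, -0.05, 0], 20],
    [[-0.02, 0, -0.008], [0, -0.05, 0], 20],
  ],
)

```text
t: 11.73
eef_pos: [0.5835, 0.0769, 0.0434]
orientation: [-3.138, 0.141, 0.0]
contact_force: [1.7, -0.3, 1.0]
opening: 0.0202
```

Run:
```python
from d import *
tip();go(.08,.0155,0);go(.088,.0155,0);go(.097,.0155,0);
snap('wrist','w6',(200,0,440,300),2)
```

```text
t 11.73 tip dock x,y,z mm [74.   0.1 18.4] tilt -0.0 yaw 0.11 F dock [ 1.7 -0.2  1. ]
0.08 0.0155 shift [0.0119 0.0001 0.0059] turn [-0.0003  0.      0.0006]
0.088 0.0155 shift [0.0279 0.0001 0.0059] turn [-0.0003  0.      0.0006]
0.097 0.0155 shift [0.0459 0.0002 0.0059] turn [-0.0003  0.      0.0006]
```

View pics/w6.png

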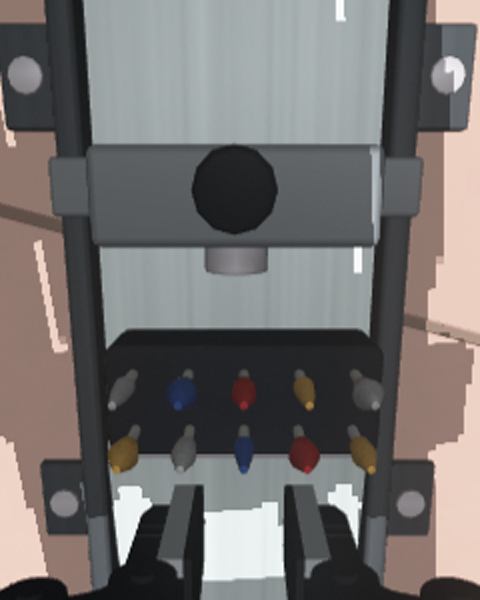

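The block is over the lip, square, with about 12 mm still to the plunger (out, at (236,262)). I'll check numerically whether its rear has dropped behind the lip.

Run:
```python
from d import *
for n,(u,v),zs in [('rear',(244,453),(.026,.032)),('front top',(244,345),(.026,.020)),('front bevel edge',(244,330),(.026,.006)),('plunger',(236,274),(.017,)),('left rear',(108,453),(.026,)),('right rear',(380,453),(.026,))]:
    for z in zs: print(n,z,np.round(w2d(px('w6',200+u/2,v/2,z))*1000,1))
```

```text
rear 0.026 [82.5 -1.2]
rear 0.032 [84.9 -1.2]
front top 0.026 [107.7  -1.1]
front top 0.02 [106.4  -1.1]
front bevel edge 0.026 [111.   -1.1]
front bevel edge 0.006 [107.2  -1.1]
plunger 0.017 [121.9   0.7]
left rear 0.026 [82.4 30. ]
right rear 0.026 [ 82.5 -32.3]
```

Emit:
move_arm(
  targets=[
    [[0.008, 0, 0.004], [0, 0, 0], 20],
    [[0.015, 0, 0.006], [0, 0, 0], 20],
    [[0.02, 0, 0.006], [0, 0, 0], 20],
    [[0.025, 0, 0.006], [0, 0, 0], 20],
    [[0.029, 0, 0.006], [0, 0, 0], 20],
  ],
)

```text
t: 12.2
eef_pos: [0.5974, 0.0757, 0.04]
orientation: [-3.138, 0.141, -0.003]
contact_force: [-0.8, 0.5, 1.0]
opening: 0.0201
```

Emit:
move_arm(
  targets=[
    [[0.003, 0, 0], [0, 0, 0], 20],
    [[0.006, 0, 0], [0, 0, 0], 20],
    [[0.009, 0, 0], [0, 0, 0], 20],
    [[0.012, 0, 0], [0, 0, 0], 20],
  ],
)

```text
t: 12.53
eef_pos: [0.6034, 0.0751, 0.04]
orientation: [-3.138, 0.141, -0.003]
contact_force: [0.6, 0.6, -0.3]
opening: 0.0204
```

Run:
```python
from d import *
tip();go(.097,.0155,0);go(.103,.0155,0)
```

```text
t 12.53 tip dock x,y,z mm [94.1  0.2 15. ] tilt 0.1 yaw 0.12 F dock [ 0.5  0.7 -0.3]
0.097 0.0155 shift [ 0.0059  0.0003 -0.001 ] turn [-0.0002 -0.0005  0.0007]
0.103 0.0155 shift [ 0.0179  0.0003 -0.001 ] turn [-0.0002 -0.0005  0.0007]
```

Emit:
move_arm(
  targets=[
    [[0.002, 0, 0], [0, 0, 0], 20],
    [[0.004, 0, 0], [0, 0, 0], 20],
    [[0.006, 0, 0], [0, 0, 0], 20],
    [[0.008, 0, 0], [0, 0, 0], 20],
  ],
)

```text
t: 12.87
eef_pos: [0.6073, 0.0748, 0.0399]
orientation: [-3.138, 0.141, -0.001]
contact_force: [-2.0, -0.0, -0.3]
opening: 0.0204
```

Emit:
move_arm(
  targets=[
    [[0.002, 0, 0], [0, 0, 0], 20],
    [[0.004, 0, 0], [0, 0, 0], 20],
    [[0.005, 0, 0], [0, 0, 0], 20],
    [[0.006, 0, 0], [0, 0, 0], 20],
  ],
)

```text
t: 13.2
eef_pos: [0.6085, 0.0747, 0.0396]
orientation: [-3.138, 0.141, 0.006]
contact_force: [-5.6, 0.7, 3.3]
opening: 0.02
```

```bash
python3 -c "
from d import *
tip()"
```

```text
t 13.20 tip dock x,y,z mm [99.1  0.2 14.6] tilt -0.2 yaw 0.13 F dock [-5.6  0.1  3.3]
```

Emit:
move_arm(
  targets=[
    [[0.004, 0, -0.001], [0, 0, 0], 20],
    [[0.006, 0, -0.001], [0, 0, 0], 20],
    [[0.008, 0, -0.001], [0, 0, 0], 20],
    [[0.009, 0, -0.001], [0, 0, 0], 20],
  ],
)

```text
t: 13.53
eef_pos: [0.6126, 0.0743, 0.0398]
orientation: [-3.138, 0.141, 0.008]
contact_force: [-3.8, -0.3, 0.1]
opening: 0.0201
```

Emit:
move_arm(
  targets=[
    [[0.004, 0, -0.001], [0, 0, 0], 20],
    [[0.006, 0, -0.001], [0, 0, 0], 20],
    [[0.008, 0, -0.001], [0, 0, 0], 20],
    [[0.009, 0, -0.001], [0, 0, 0], 20],
  ],
)

```text
t: 13.87
eef_pos: [0.6136, 0.0743, 0.0397]
orientation: [-3.138, 0.14, 0.023]
contact_force: [-13.8, 0.3, 7.0]
opening: 0.0199
```

```bash
python3 -c "
from d import *
tip()"
```

```text
t 13.87 tip dock x,y,z mm [103.9   0.3  14.5] tilt -0.8 yaw 0.15 F dock [-13.8  -1.    7. ]
```

The force stepped from 4 to 14 N with the tip at x = 103.9 mm, so that is the hard end. I'll hold briefly, then retreat.

Emit:
move_arm(
  targets=[
    [[0, 0, 0], [0, 0, 0], 20],
    [[0, 0, 0], [0, 0, 0], 20],
    [[-0.006, 0, 0], [0, 0, 0], 20],
    [[-0.014, 0, -0.002], [0, 0, 0], 20],
    [[-0.024, 0, -0.004], [0, 0, 0], 20],
  ],
)

```text
t: 14.28
eef_pos: [0.6026, 0.0752, 0.0423]
orientation: [-3.138, 0.141, 0.018]
contact_force: [-0.1, -0.3, -0.6]
opening: 0.0197
```

Emit:
move_arm(
  targets=[
    [[-0.03, 0, -0.03], [0, 0, 0], 20],
    [[-0.06, 0, -0.08], [0, 0, 0], 20],
    [[-0.1, 0, -0.14], [0, 0, 0], 20],
    [[-0.1, 0, -0.14], [0, 0, 0], 20],
    [[-0.1, 0, -0.14], [0, 0, 0], 20],
  ],
)

```text
t: 14.7
eef_pos: [0.555, 0.0798, 0.1163]
orientation: [-3.137, 0.14, 0.006]
contact_force: [-0.3, 0.0, -0.2]
opening: 0.0198
```

```bash
python3 -c "
from d import *
tip(); snap('wrist','w7',(200,0,440,260),3)"
```

```text
t 14.70 tip dock x,y,z mm [45.3  0.4 91.2] tilt -0.2 yaw 0.15 F dock [-0.3 -0.  -0.2]
```

View pics/w7.png

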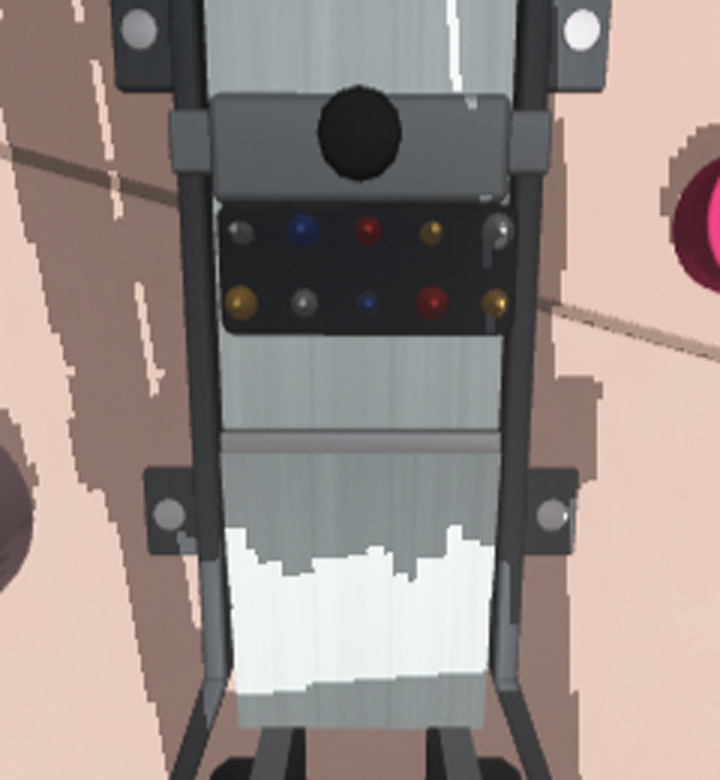

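The block sits level and square behind the lip (row 440), its front edge (row 203) against the stop's face (row 198). No plunger shows, and the tub and cup are undisturbed. I'll settle and hand in.

Emit:
move_arm(
  targets=[
    [[0, 0, -0.02], [0, 0, 0], 20],
    [[0, 0, -0.02], [0, 0, 0], 20],
    [[0, 0, -0.02], [0, 0, 0], 20],
  ],
)

```text
t: 15.0
eef_pos: [0.5549, 0.0795, 0.1242]
orientation: [-3.138, 0.141, 0.012]
contact_force: [-0.4, -0.1, -0.7]
opening: 0.0203
```

```bash
python3 -c "
from d import *
tip(); print(order.finish_job())"
```

```text
t 15.00 tip dock x,y,z mm [45.1  0.1 99.1] tilt -0.4 yaw 0.12 F dock [-0.4 -0.1 -0.7]
the job is handed in; nothing more can be done
None
```

I set the block down square at the ramp's foot and pushed it up the ramp and over the lip. I then eased the push back so it dropped level into the bay. From there I pushed it gently until the plunger was fully in, let go, and handed the job in at about 15 s of the 61 s.

**Last checks:**
- **Plunger:** it moved at about 4–6 N, then the force rose to 13.8 N at the hard end, under the 20 N limit. The fingertips were then at x = 103.9 mm in the dock's frame, against about 103 mm expected.
- **Block:** in the last picture it lies level and square behind the lip, against the stop's face, with no plunger showing.
- **Robot:** it is clear of everything, and the force reading is close to zero.
- **Other things:** I saw no sign that any was touched. The last picture shows only the tub and cup; I didn't check the others again.

**Went wrong on the way:** on the first push I had the finger length wrong by 12 mm. The fingertips rode up onto the block's rear edge at up to about 10 N while it was still just short of the ramp's foot. I backed off and redid the push from behind. The block stayed square.

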